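# Refit the hand mill's crank and turn it over once

## Task

The hand coffee mill has been cleaned and its crank lies loose in the wooden rest. Push the crank's socket gently onto the spindle hidden in the mill's neck, feeling for the hexagon until it drops fully home, then turn the crank about one full turn clockwise (seen from above, never backwards) to check that the mill runs, and leave the crank on the mill. Do not force it down while the hexagons are crossed, and do not disturb the other things on the counter.

Things in the scene. Friction and masses are not known exactly. Their poses are not given: they have to be found in the camera images.
- mill: Hand coffee mill: upright steel cylinder 66 mm wide on a 96 mm round foot fixed to the counter, with two dark bands, rim 130 mm above the counter; origin at the centre of its underside. In its open neck, a round hole 42 mm wide, stands the drive spindle: a hex bar 20 mm across flats, sprung: it sinks 0.7 mm per N of push and meets a hard stop after 6 mm (about 10 N).
- mill_mouth (a point): Centre of the mill's neck at rim height, z up. The spindle stands up to 3 mm off this axis in x and in y, and its hexagon has any heading: neither is measured, both must be felt. It does not give sideways below 15 N. Its tapered round nose (6 mm wide at the tip, 20 mm at its foot, 9 mm tall) has its tip 3 mm below the rim; below the nose come the hex flats, 12 mm tall.
- neck_shoulder (a point): Point on the neck's axis 24 mm below the rim: the height of the spindle's round shoulder (30 mm wide), on which the socket's mouth rests when fully home. Pushing on it sinks the sprung spindle too.
- spindle (a joint): Angle in rad by which the mill's spindle has been turned; 0 at the start, grows clockwise seen from above. It needs 0.15 N m to turn, the same all round, and stays where it is left. It does not tell the hexagon's heading.
- crank_hub (a point): Loose steel crank, 0.2 kg: centre of its round upright hub (24 mm wide, 30 mm tall), to be gripped from above. x runs along the arm to the knob, z up along the socket's axis. The flat arm (20 mm wide, 8 mm thick) has its top 20 mm below. Fully home, this point is about 35 mm above the mill's rim; perched on the nose or with hexagons crossed, 41 mm or more.
- crank: The crank's socket: origin at the centre of its mouth, 60 mm below crank_hub, same axes. Under the arm a hexagonal tube 32 mm long, 32 mm over corners, open below, inside 21.5 mm across flats, two flats facing +x and -x: it fits every 60 degrees with about 8 degrees of slack either way. At the start the arm lies level on the wooden rest, socket down in its hole.
- crank_knob (a point): Centre of the upright dark wooden knob near the end of the crank's arm, 25 mm wide, 44 mm tall, 78 mm from the hub's axis, 4 mm higher than the hub's centre; its underside is 2 mm above the arm. It spins freely on its pin, so the gripper need not turn with the crank.
- rest: Fixed wooden block 80 x 80 x 38 mm, origin at the centre of its underside, with a round hole 37 mm wide and 34 mm deep in its top in which the crank's socket stands loosely.
- canister_a: Bystander: lidded steel tea canister 70 mm wide, 115 mm tall, no hole in its top; origin at its underside
- canister_b: Bystander: lidded steel tea canister 76 mm wide, 105 mm tall; origin at its underside
- beaker: Bystander: brass beaker 70 mm wide, 85 mm tall; origin at its underside
- mug: Bystander: stoneware mug 84 mm wide, 85 mm tall; origin at its underside
- tumbler: Bystander: drinking glass 68 mm wide, 100 mm tall; origin at its underside
- jar: Bystander: amber honey jar 68 mm wide, 100 mm tall; origin at its underside
- spoon: Bystander: spoon lying flat; origin at its underside

How it is judged:
By the outcome, as a careful person would: the job done as asked, in the order asked, and still so for the second after the job is handed in, with the robot touching nothing.
It also fails if it takes over 72 s, if anything falls off the work surface, if the arm or the gripper's body presses on something with over 40 N, if the wrist force passes 120 N, or if a joint passes its speed limit or range.

## Robot

A 6-joint arm with a two-finger parallel gripper is mounted at the origin on the work surface. World frame = base frame: x ahead of the robot, y to its left, z up, the work surface at z = 0. Lengths are in m, angles in rad, forces in N, time in s.
With the tool pointing down it reaches from about 0.425 to 0.95 m from the base axis. Payload 3.5 kg.
Tool frame: the origin (TCP) lies at the very end of the fingers, on their centre line; the grasp point (between the pads) lies 19 mm behind it (ctrl.grip_point_offset is the distance from the TCP to the grasp point, in m); z points along the fingers, y is the line along which they close (so a half turn about z gives the same grasp; the last joint's range is limited). The gripper opens to 85 mm and grips with 20 to 120 N. Pads are 22 mm wide; open, the fingers measure 114 mm over their backs; the gripper's body (76 mm by 85 mm) begins 54 mm behind the grasp point. The pads swing forward as they close: fully open they stand 13 mm farther back than shut.
Start: joints at [-1.412, 0.286, 1.577, -0, 1.279, -0.15], TCP at [0.205, -0.643, 0.231] pointing down, gripper open.
Joint ranges: [-2.77, 2.77], [-0.9, 2.22], [0.21, 2.48], [-1.53, 4.67], [0.24, 2.81], [-2.84, 2.84]. Speed limits (rad/s): [2.79, 2.79, 3.14, 3.14, 3.14, 3.14].

## Interface

Orientations are given as a unit quaternion [x, y, z, w].
In Python, from plant import ctrl gives the robot as it stands. The module is installed in compiled form; this text tells all that it offers.
- The arm moves only by the shell command python3 -m pendant 'ROWS' [OPENING] [FORCE]. ROWS is JSON, a list of rows, each an object of numbers: "dx", "dy", "dz": the shift along the tool's x, y, z in cm; "twist": the turn about the tool's z in degrees. A call has 1 to 10 rows; each row is the pose to reach, as a shift and turn from the pose commanded when the call began, along the tool's axes at that moment; what a row does not reach only later rows make up. A row lasts 1/8 s, in which the tool goes at most 62.5 mm and 10.7 degrees, less where a joint would pass 70% of its speed; a pose out of reach is approached as far as the arm can. A call with a gripper value outside its range is refused whole. OPENING is the opening in per cent of the stroke, from 0 (shut) to 100 (fully open), set as the call begins (- or left out, the last holds). The fingers move at their own pace and stop on an object; FORCE is the grip in N (left out, the last holds). Time passes only in rows, so rows that repeat a pose let the fingers close. It gives the time, the measured TCP pose, the force, the opening and the grip force at its end, in the units of the state.
- ctrl.get_state(): the state, without advancing time (a new reading comes with each control period).
- ctrl.read_camera(name): name is "side" or "top"; returns a dict with "img" (480x640x3 uint8, red, green, blue), "depth" (480x640 float32, m along the optical axis (not along the pixel's ray), 0 where there is no reading), "camera_matrix" (3x3 intrinsics, pixels), "xyz" and "rotation" of the camera in the world. Camera axes: x right, y up, looking along -z (the intrinsics and any distortion apply to the point x, -y, -z); pixel columns grow to the right and rows downward; lengths in m; the calibration is good to about 2 mm. A picture is of the moment at which its call begins.
- ctrl.sign_off(): hands the job in; it is judged then, once.
The state is a dict: "time": time; "qpos": joint angles; "dq": joint speeds; "joint_efforts": joint torques, N m; "eef_pos": TCP position; "tcp_rot": TCP orientation; "contact_force": force on the tool from outside, world axes, zero at the start; "wrist_torque": the same for the moment, N m; "opening": opening from 0.0 (shut) to 1.0 (fully open); "finger_force": force on a finger pad.
Only numpy, scipy, OpenCV 4.12 (cv2) and the standard library are available. Lean on these libraries where they do the work, as an engineer would, in place of code of your own. Each camera call takes 0.05 s, during which the arm holds its last target. There are 200 camera calls.

## Working session

There is one attempt and no reset: what is moved stays moved. The work goes in short steps, Python scripts to look and compute and a shell command to move; the robot and the scene stay as the last step left them, time stands still between calls to the robot, and variables do not carry over. Pictures are saved under pics/ and viewed, at most 10 in all, crops included, and the job is handed in when it is done.

```bash
mkdir -p pics; cat > h.py <<'E'
import numpy as np, cv2
from plant import ctrl
def shot(name,f):
    c=ctrl.read_camera(name); np.savez(f'{f}.npz',**c); cv2.imwrite(f'pics/{f}.png',c['img'][:,:,::-1]); return c
def cloud(c):
    K=np.array(c['camera_matrix']);d=c['depth'];v,u=np.mgrid[:480,:640]
    P=np.stack([(u-K[0,2])/K[0,0]*d,-(v-K[1,2])/K[1,1]*d,-d],-1)
    R=np.array(c['rotation']); 
    if R.size==4:
        from scipy.spatial.transform import Rotation as Q; R=Q.from_quat(R).as_matrix()
    return P@R.reshape(3,3).T+np.array(c['xyz'])
E
python3 - <<'E'
from h import *
for n in('top','side'):
    c=shot(n,n+'0'); print(n,{k:np.round(v,3).tolist() for k,v in c.items() if k not in('img','depth')})
s=ctrl.get_state();print(s)
E
```

```text
top {'camera_matrix': [[614.167, 0.0, 323.056], [0.0, 614.167, 240.131], [0.0, 0.0, 1.0]], 'xyz': [0.499, -0.028, 1.449], 'rotation': [-0.02, 0.015, 0.716, -0.698]}
side {'camera_matrix': [[446.908, 0.0, 317.721], [0.0, 446.908, 235.636], [0.0, 0.0, 1.0]], 'xyz': [0.272, 0.603, 0.854], 'rotation': [-0.087, 0.355, 0.906, -0.212]}
{'time': 0.1, 'qpos': array([-1.41206223e+00,  2.87119560e-01,  1.57802827e+00, -2.31894631e-05,
        1.27863313e+00, -1.50030973e-01]), 'dq': array([ 0.00166345, -0.00054186, -0.00418163, -0.00020238,  0.00091978,
        0.00016976]), 'joint_efforts': array([ 6.25141984e-04, -4.07295692e+01, -2.93700439e+01, -1.38478304e-04,
        3.43169588e-03, -4.68682629e-06]), 'eef_pos': array([ 0.20502737, -0.64247738,  0.23005845]), 'tcp_rot': array([ 9.88105560e-01,  1.53773228e-01, -1.58608929e-05, -1.09409803e-03]), 'contact_force': array([ 0.29804727, -0.6756293 , -0.01044255]), 'wrist_torque': array([-0.06791809, -0.01432091,  0.00333962]), 'finger_force': 0.0, 'opening': 0.999832602760461}
```

View pics/top0.png

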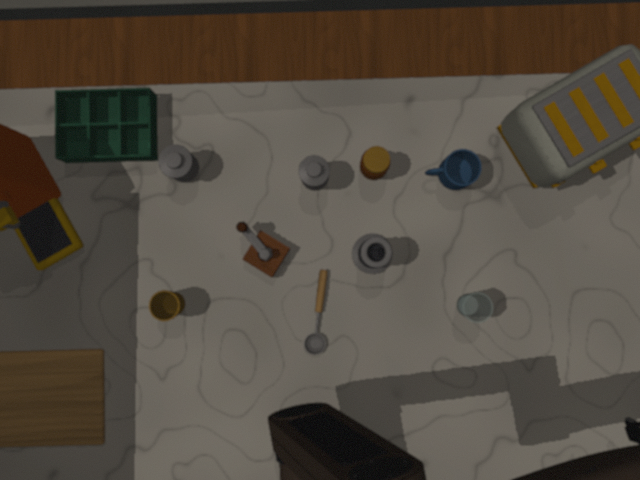

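View pics/side0.png

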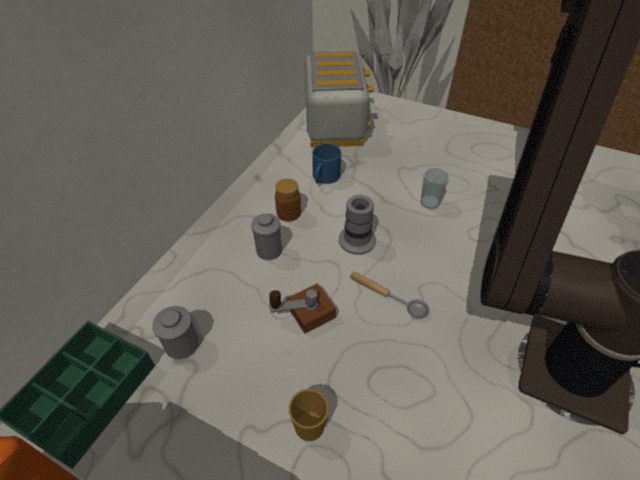

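The top view shows the mill neck at (375,252), the crank hub at (265,255) and its knob at (242,227). The spoon lies at (320,310) and the canisters at (178,162) and (314,172). The side view agrees: mill (360,215), hub (312,298), knob (275,298).

```bash
python3 - <<'E'
from h import *
for n in('top','side'):
    c=dict(np.load(n+'0.npz'));P=cloud(c);v,u=np.mgrid[:480,:640]
    px={'top':dict(mill=(375,252),hub=(268,253),knob=(242,227)),'side':dict(mill=(360,205),hub=(312,297),knob=(275,298))}[n]
    print(n,'table',np.round(np.median(P[300:330,220:260] if n=='top' else P[370:390,380:420],axis=(0,1)),4))
    for k,(a,b) in px.items():
        m=np.hypot(u-a,v-b)<(28 if k=='mill' else 14)
        lo,hi={'mill':(.122,.14),'hub':(.074,.088),'knob':(.086,.1)}[k]
        img=c['img'].astype(int)
        m&=(P[...,2]>lo)&(P[...,2]<hi)
        Q=P[m].astype(np.float32)
        if k=='knob': pass
        if len(Q)<4: print(k,len(Q));continue
        ctr,r=cv2.minEnclosingCircle(Q[:,:2].copy()); print(n,k,len(Q),np.round(ctr,4),round(r,4),'mean',np.round(Q.mean(0),4), 'px',u[m].mean(),v[m].mean())
c=dict(np.load('top0.npz'))
cv2.imwrite('pics/crop.png',cv2.resize(c['img'][200:300,220:420,::-1],None,fx=4,fy=4,interpolation=cv2.INTER_CUBIC))
E
```

```text
top table [3.999e-01 1.815e-01 1.000e-04]
top mill 474 [ 0.5347 -0.1336] 0.0331 mean [ 0.5343 -0.1336  0.1297] px 376.37974683544303 252.20886075949366
top hub 48 [0.5385 0.1127] 0.0115 mean [0.5385 0.1132 0.0766] px 264.0833333333333 253.89583333333334
top knob 95 [0.5991 0.1602] 0.0125 mean [0.5987 0.1594 0.0943] px 241.8 227.03157894736842
side table [0.3086 0.1777 0.0004]
side mill 364 [ 0.5338 -0.1313] 0.0346 mean [ 0.5331 -0.1286  0.1288] px 359.5357142857143 204.78571428571428
side hub 66 [0.5384 0.1158] 0.0118 mean [0.5386 0.1162 0.0755] px 310.57575757575756 293.43939393939394
side knob 110 [0.5995 0.1627] 0.0128 mean [0.5974 0.1646 0.0939] px 274.40909090909093 295.1909090909091
```

View pics/crop.png

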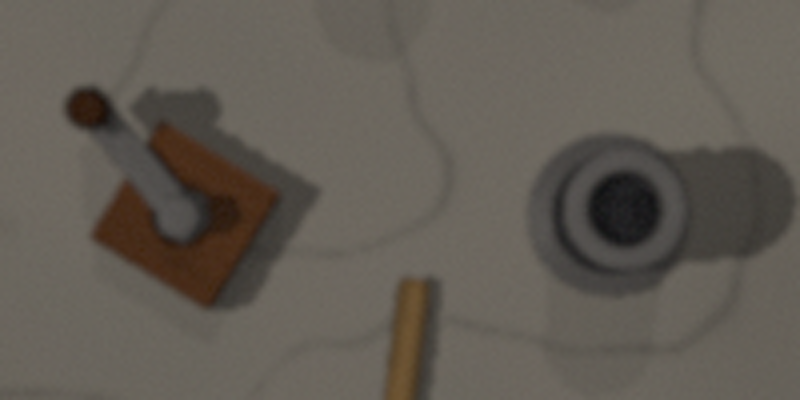

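The crop confirms the hub at crop pixel (178,218) with the knob up-left of it at (88,106), and the mill neck at (624,208). The crank heading is about 38° and the two views agree to within 3 mm.

```bash
cat >> h.py <<'E'
from scipy.spatial.transform import Rotation as Q
def rel(p,heading):
    s=ctrl.get_state();R=Q.from_quat(s['tcp_rot']).as_matrix()
    d=R.T@(np.array(p)-s['eef_pos'])*100; h=np.degrees(np.arctan2(R[1,0],R[0,0]))
    print('d(cm)',d.round(2),'twist',round((h-heading+180)%360-180,1),'head',round(h,2),'F',s['contact_force'].round(2),'z axis',R[:,2].round(4))
E
python3 -c "
from h import *
rel((.5385,.1145,.12),37.8)"
python3 -m pendant '[{"dx":20,"dy":0,"twist":-20},{"dx":30,"dy":-5,"twist":-20},{"dx":40,"dy":-10,"twist":-20},{"dx":54.7,"dy":-30,"twist":-20},{"dx":54.7,"dy":-40,"twist":-20},{"dx":54.7,"dy":-50,"twist":-20},{"dx":54.7,"dy":-62,"twist":-20},{"dx":54.7,"dy":-62,"twist":-20},{"dx":54.7,"dy":-62,"twist":-20},{"dx":54.7,"dy":-62,"twist":-20}]' 70
python3 -c "
from h import *
rel((.5385,.1145,.12),37.8)"
```

```text
d(cm) [ 54.77 -61.96  11.16] twist -20.1 head 17.69 F [ 0.3  -0.68 -0.01] z axis [-4.0e-04  2.2e-03 -1.0e+00]
d(cm) [ 54.77 -61.96  11.16] twist -20.1 head 17.69 F [ 0.3  -0.68 -0.01] z axis [-4.0e-04  2.2e-03 -1.0e+00]$[0]: bad value
```

```bash

python3 -m pendant '[{"dx":20,"dy":0,"dz":0,"twist":-20},{"dx":30,"dy":-5,"dz":0,"twist":-20}]' 70; python3 -m pendant '[{"dx":6,"dy":0,"dz":0,"twist":-10},{"dx":12,"dy":0,"dz":0,"twist":-20}]' 70
```

```text
time: 0.35
eef_pos: [0.3196, -0.593, 0.2305]
tcp_rot: [0.946, 0.325, 0.0, -0.0]
contact_force: [0.8, 0.7, -0.7]
opening: 0.698
finger_force: 0.0
time: 0.6
eef_pos: [0.4153, -0.5183, 0.2306]
tcp_rot: [0.875, 0.485, 0.0, -0.001]
contact_force: [0.4, -0.8, 0.2]
opening: 0.704
finger_force: 0.0
```

```bash

python3 -c "
from h import *
rel((.5385,.1145,.12),37.8)"
```

```text
d(cm) [ 60.2  -23.06  11.11] twist 20.2 head 58.01 F [ 0.43 -0.79  0.17] z axis [-5.e-04  1.e-03 -1.e+00]
```

```bash

python3 -m pendant '[{"dx":60.2,"dy":-23,"dz":0,"twist":20.2},{"dx":60.2,"dy":-23,"dz":0,"twist":20.2},{"dx":60.2,"dy":-23,"dz":0,"twist":20.2},{"dx":60.2,"dy":-23,"dz":0,"twist":20.2},{"dx":60.2,"dy":-23,"dz":0,"twist":20.2},{"dx":60.2,"dy":-23,"dz":0,"twist":20.2},{"dx":60.2,"dy":-23,"dz":0,"twist":20.2},{"dx":60.2,"dy":-23,"dz":0,"twist":20.2},{"dx":60.2,"dy":-23,"dz":0,"twist":20.2}]' 70
python3 - <<'E'
from h import *
rel((.5385,.1145,.12),37.8)
E
python3 -m pendant '[{"dx":60.2,"dy":-23,"dz":0,"twist":20.2}]' 999 2>&1 | tail -1
```

```text
time: 1.72
eef_pos: [0.525, 0.0336, 0.2311]
tcp_rot: [0.947, 0.321, -0.0, 0.0]
contact_force: [0.8, -0.1, 0.6]
opening: 0.703
finger_force: 0.0
d(cm) [ 6.   -5.59 11.1 ] twist -0.3 head 37.49 F [ 0.84 -0.1   0.58] z axis [-1.e-04 -1.e-04 -1.e+00]
out of range
```

```bash

python3 -m pendant '[{"dx":6,"dy":-5.6,"dz":3,"twist":-0.3},{"dx":6,"dy":-5.6,"dz":8,"twist":-0.3},{"dx":6,"dy":-5.6,"dz":11,"twist":-0.3},{"dx":6,"dy":-5.6,"dz":11,"twist":-0.3}]' 70
python3 - <<'E'
from h import *
rel((.5385,.1145,.052),37.8)
c=shot('side','s1')
cv2.imwrite('pics/s1c.png',cv2.resize(c['img'][180:360,200:440,::-1],None,fx=3,fy=3,interpolation=cv2.INTER_CUBIC))
E
```

```text
time: 2.22
eef_pos: [0.5359, 0.1129, 0.1177]
tcp_rot: [0.946, 0.324, -0.004, -0.001]
contact_force: [0.4, 0.4, -0.4]
opening: 0.699
finger_force: 0.0
d(cm) [0.35 0.06 6.57] twist 0.0 head 37.84 F [ 0.44  0.36 -0.36] z axis [-8.e-03 -2.e-04 -1.e+00]
```

View pics/s1c.png

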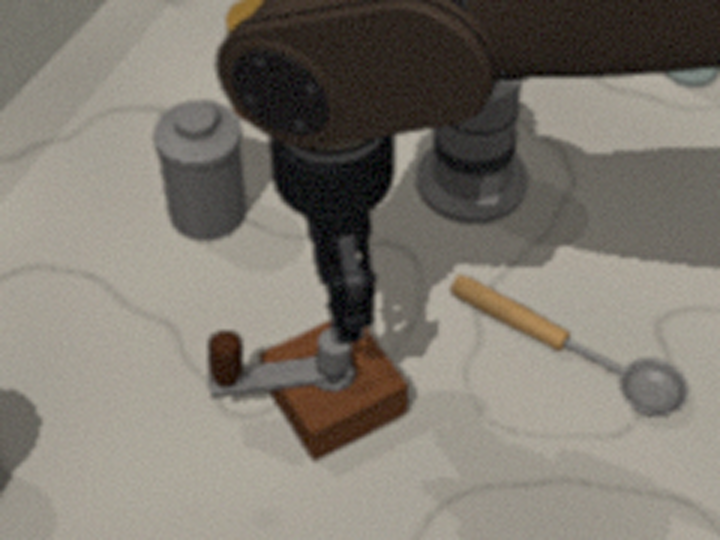

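The fingers are above the hub (crop 335,340) and line up, with the knob clear at (225,357). Going down.

```bash

python3 -m pendant '[{"dx":0,"dy":0,"dz":2,"twist":0},{"dx":0,"dy":0,"dz":4,"twist":0},{"dx":0,"dy":0,"dz":6.0,"twist":0},{"dx":0,"dy":0,"dz":6.8,"twist":0},{"dx":0,"dy":0,"dz":6.8,"twist":0},{"dx":0,"dy":0,"dz":6.8,"twist":0}]' 70
python3 -c "
from h import *
rel((.5385,.1145,.052),37.8)"
python3 -m pendant '[{"dx":0,"dy":0,"dz":0,"twist":0},{"dx":0,"dy":0,"dz":0,"twist":0},{"dx":0,"dy":0,"dz":0,"twist":0},{"dx":0,"dy":0,"dz":0,"twist":0},{"dx":0,"dy":0,"dz":0,"twist":0},{"dx":0,"dy":0,"dz":0,"twist":0}]' 0 50
```

```text
time: 3.02
eef_pos: [0.5399, 0.1124, 0.0549]
tcp_rot: [0.946, 0.324, 0.001, 0.0]
contact_force: [0.2, 0.3, 0.7]
opening: 0.704
finger_force: 0.0
d(cm) [ 0.02 -0.25  0.28] twist -0.0 head 37.78 F [0.19 0.3  0.7 ] z axis [ 2.7e-03  1.0e-04 -1.0e+00]
time: 3.78
eef_pos: [0.539, 0.1126, 0.054]
tcp_rot: [0.946, 0.324, 0.0, 0.0]
contact_force: [-1.3, 0.3, 4.9]
opening: 0.263
finger_force: 49.1
```

```bash

python3 -m pendant '[{"dx":0,"dy":0,"dz":-2,"twist":0},{"dx":0,"dy":0,"dz":-6,"twist":0},{"dx":0,"dy":0,"dz":-11,"twist":0},{"dx":0,"dy":0,"dz":-15.5,"twist":0},{"dx":0,"dy":0,"dz":-17,"twist":0},{"dx":0,"dy":0,"dz":-17,"twist":0},{"dx":0,"dy":0,"dz":-17,"twist":0}]'
python3 - <<'E'
from h import *
rel((.534,-.132,.224),37.8)
c=shot('side','s2'); P=cloud(c)
h=shot('top','t2')
cv2.imwrite('pics/s2c.png',np.hstack([cv2.resize(x['img'][a:a+180,b:b+130,::-1],None,fx=3,fy=3,interpolation=cv2.INTER_CUBIC) for x,a,b in((c,120,240),(h,150,200))]))
E
```

```text
time: 4.65
eef_pos: [0.5371, 0.1124, 0.2201]
tcp_rot: [0.946, 0.324, -0.003, -0.001]
contact_force: [0.1, -0.1, -3.5]
opening: 0.261
finger_force: 49.3
d(cm) [-15.23  19.12  -0.39] twist -0.0 head 37.79 F [ 0.08 -0.07 -3.47] z axis [-5.4e-03 -1.0e-04 -1.0e+00]
```

View pics/s2c.png

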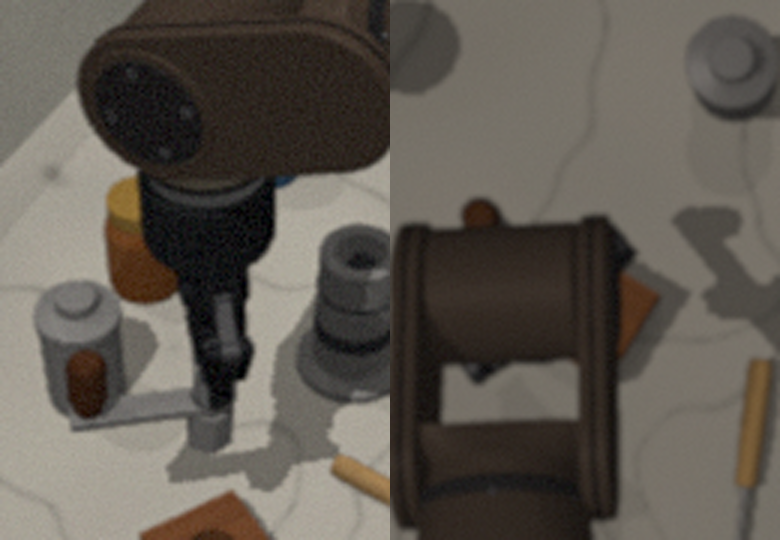

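The crank hangs level in the gripper, with the knob at crop (88,380) and the socket at (208,425). I'll measure the knob to get the hub's offset in the grip.

```bash
python3 - <<'E'
from h import *
s=ctrl.get_state();R=Q.from_quat(s['tcp_rot']).as_matrix()
v,u=np.mgrid[:480,:640]
for f,(a,b) in (('s2',(269,247)),('t2',(230,222))):
    c=dict(np.load(f+'.npz'));P=cloud(c);m=np.hypot(u-a,v-b)<14
    im=c['img'].astype(int); z=P[...,2]; m&=(z>.22)&(z<.3)&((im[...,0]>im[...,2]*1.5) )
    T=P[m]; top=np.percentile(T[:,2],95); t=T[T[:,2]>top-.006].astype(np.float32)
    ctr,r=cv2.minEnclosingCircle(t[:,:2].copy()); print(f,m.sum(),'top',top,ctr,r,'in tool',(R.T@(np.array([*ctr,top])-s['eef_pos'])).round(4))
# socket bottom in side view
c=dict(np.load('s2.npz'));P=cloud(c);m=(np.abs(u-309)<10)&(v>255)&(v<275)&(P[...,2]>.14)
T=P[m];print('socket',len(T),T[:,2].min(),((T.mean(0)-s['eef_pos'])@R).round(4))
E
```

```text
s2 238 top 0.2621604833402753 (0.595887303352356, 0.1640068143606186) 0.011738549917936325 in tool [ 0.0777 -0.005  -0.0421]
t2 85 top 0.26421518081666406 (0.5974245071411133, 0.1592012345790863) 0.010941790416836739 in tool [ 0.0759 -0.0003 -0.0441]
socket 222 0.1696010567839168 [ 0.0069 -0.0193  0.0196]
```

```bash

python3 -m pendant '[{"dx":-3,"dy":4,"dz":0,"twist":0},{"dx":-6.5,"dy":8.5,"dz":0,"twist":0},{"dx":-10,"dy":13,"dz":0,"twist":0},{"dx":-13,"dy":17,"dz":0,"twist":0},{"dx":-15.3,"dy":19.3,"dz":0,"twist":0},{"dx":-15.3,"dy":19.3,"dz":2,"twist":0},{"dx":-15.3,"dy":19.3,"dz":2.5,"twist":0},{"dx":-15.3,"dy":19.3,"dz":2.5,"twist":0},{"dx":-15.3,"dy":19.3,"dz":2.5,"twist":0},{"dx":-15.3,"dy":19.3,"dz":2.5,"twist":0}]'
python3 - <<'E'
from h import *
rel((.5365,-.1335,.18),37.8)
print(ctrl.get_state()['wrist_torque'])
v,u=np.mgrid[:480,:640]
s=ctrl.get_state();R=Q.from_quat(s['tcp_rot']).as_matrix()
c=shot('side','s3'); 
cv2.imwrite('pics/s3c.png',cv2.resize(c['img'][110:270,270:430,::-1],None,fx=3.5,fy=3.5,interpolation=cv2.INTER_CUBIC))
E
```

```text
time: 6.0
eef_pos: [0.5365, -0.1333, 0.199]
tcp_rot: [0.946, 0.324, 0.0, 0.0]
contact_force: [0.8, 0.5, -1.6]
opening: 0.268
finger_force: 49.5
d(cm) [-0.02  0.01  1.9 ] twist 0.1 head 37.85 F [ 0.82  0.51 -1.63] z axis [ 1.2e-03 -5.0e-04 -1.0e+00]
[-0.02866159  0.03093898 -0.03057905]
```

View pics/s3c.png

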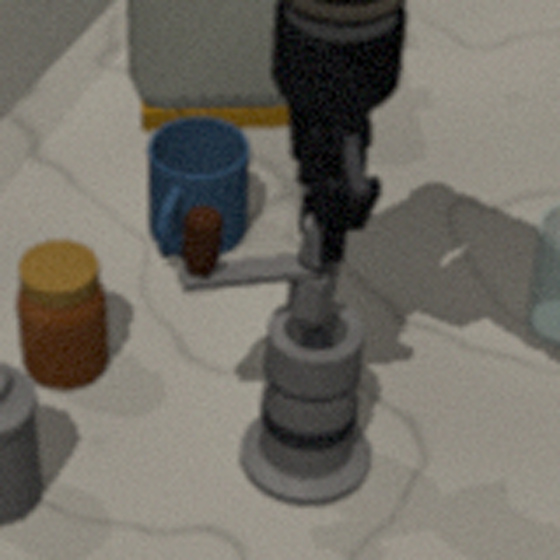

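The socket, crop (313,300), hangs centred over the neck at (315,340). Descending by feel.

```bash

python3 -m pendant '[{"dx":0,"dy":0,"dz":0.8,"twist":0},{"dx":0,"dy":0,"dz":1.6,"twist":0},{"dx":0,"dy":0,"dz":2.0,"twist":0},{"dx":0,"dy":0,"dz":2.0,"twist":0},{"dx":0,"dy":0,"dz":2.0,"twist":0}]'
python3 -m pendant '[{"dx":0,"dy":0,"dz":0.2,"twist":0},{"dx":0,"dy":0,"dz":0.3,"twist":0},{"dx":0,"dy":0,"dz":0.3,"twist":0}]'
```

```text
time: 6.68
eef_pos: [0.5362, -0.1339, 0.1785]
tcp_rot: [0.946, 0.324, 0.0, 0.0]
contact_force: [-0.3, -0.5, -3.1]
opening: 0.259
finger_force: 49.5
time: 7.05
eef_pos: [0.536, -0.1337, 0.1753]
tcp_rot: [0.946, 0.324, -0.0, -0.0]
contact_force: [0.4, 0.5, -1.5]
opening: 0.257
finger_force: 49.5
```

```bash

python3 -m pendant '[{"dx":0,"dy":0,"dz":0.2,"twist":0},{"dx":0,"dy":0,"dz":0.3,"twist":0},{"dx":0,"dy":0,"dz":0.3,"twist":0}]' | sed -n '2p;4p'
python3 -m pendant '[{"dx":0,"dy":0,"dz":0.1,"twist":0},{"dx":0,"dy":0,"dz":0.2,"twist":0},{"dx":0,"dy":0,"dz":0.2,"twist":0}]'| sed -n '2p;4p'
```

```text
eef_pos: [0.5361, -0.134, 0.1726]
contact_force: [-0.5, -0.5, 0.3]
eef_pos: [0.5361, -0.134, 0.1706]
contact_force: [-1.1, -1.6, 1.1]
```

```bash

python3 -m pendant '[{"dx":0,"dy":0,"dz":0.1,"twist":0},{"dx":0,"dy":0,"dz":0.2,"twist":0},{"dx":0,"dy":0,"dz":0.2,"twist":0}]'| sed -n '2p;4p'
```

```text
eef_pos: [0.5362, -0.134, 0.1687]
contact_force: [-1.5, -1.8, 3.1]
```

```bash

python3 -m pendant '[{"dx":-0.1,"dy":0,"dz":-0.1,"twist":0},{"dx":-0.2,"dy":0.03,"dz":-0.1,"twist":0},{"dx":-0.2,"dy":0.03,"dz":-0.1,"twist":0}]'| sed -n '2p;4p'
python3 -m pendant '[{"dx":0,"dy":0,"dz":0.1,"twist":0},{"dx":0,"dy":0,"dz":0.1,"twist":0}]'| sed -n '2p;4p'
```

```text
eef_pos: [0.5344, -0.1351, 0.1688]
contact_force: [-0.2, -0.5, 0.2]
eef_pos: [0.5345, -0.1351, 0.1681]
contact_force: [-0.9, -1.0, 1.2]
```

```bash

python3 -m pendant '[{"dx":-0.1,"dy":0,"dz":0,"twist":0},{"dx":-0.15,"dy":0.03,"dz":0,"twist":0},{"dx":-0.15,"dy":0.03,"dz":0,"twist":0}]'| sed -n '2p;4p'
python3 -m pendant '[{"dx":0,"dy":0,"dz":0.1,"twist":0},{"dx":0,"dy":0,"dz":0.1,"twist":0}]'| sed -n '2p;4p'
python3 -m pendant '[{"dx":0,"dy":0,"dz":0.1,"twist":0},{"dx":0,"dy":0,"dz":0.1,"twist":0}]'| sed -n '2p;4p'
```

```text
eef_pos: [0.5335, -0.1362, 0.168]
contact_force: [-0.4, -0.9, 0.1]
eef_pos: [0.5336, -0.1363, 0.1672]
contact_force: [-2.3, -0.8, 0.7]
eef_pos: [0.5337, -0.1364, 0.1664]
contact_force: [-1.0, -0.7, 1.7]
```

```bash

python3 -m pendant '[{"dx":-0.1,"dy":0,"dz":0,"twist":0},{"dx":-0.17,"dy":-0.03,"dz":0,"twist":0},{"dx":-0.17,"dy":-0.03,"dz":0,"twist":0}]'| sed -n '2p;4p'
python3 -m pendant '[{"dx":0,"dy":0,"dz":0.1,"twist":0},{"dx":0,"dy":0,"dz":0.1,"twist":0}]'| sed -n '2p;4p'
python3 -m pendant '[{"dx":0,"dy":0,"dz":0.1,"twist":0},{"dx":0,"dy":0,"dz":0.1,"twist":0}]'| sed -n '2p;4p'
```

```text
eef_pos: [0.5325, -0.1372, 0.1665]
contact_force: [-0.4, 0.0, -0.3]
eef_pos: [0.5325, -0.1373, 0.1656]
contact_force: [-0.2, 0.5, 0.1]
eef_pos: [0.5325, -0.1373, 0.1647]
contact_force: [1.0, -0.6, 3.1]
```

```bash

python3 -m pendant '[{"dx":0,"dy":0.1,"dz":0,"twist":0},{"dx":0,"dy":0.1,"dz":0,"twist":0}]'| sed -n '2p;4p'
python3 -m pendant '[{"dx":0,"dy":-0.2,"dz":0,"twist":0},{"dx":0,"dy":-0.2,"dz":0,"twist":0}]'| sed -n '2p;4p'
python3 -m pendant '[{"dx":-0.1,"dy":0.1,"dz":0,"twist":0},{"dx":-0.1,"dy":0.1,"dz":0,"twist":0}]'| sed -n '2p;4p'
python3 -m pendant '[{"dx":0.2,"dy":0,"dz":0,"twist":0},{"dx":0.2,"dy":0,"dz":0,"twist":0}]'| sed -n '2p;4p'

```

```text
eef_pos: [0.5326, -0.1376, 0.1643]
contact_force: [-1.1, 1.8, 3.9]
eef_pos: [0.532, -0.1369, 0.1648]
contact_force: [1.6, -1.2, 2.1]
eef_pos: [0.5316, -0.1376, 0.1645]
contact_force: [1.9, 0.5, 2.5]
eef_pos: [0.5326, -0.1368, 0.1642]
contact_force: [0.1, -0.8, 3.1]
```

```bash

python3 -m pendant '[{"dx":-0.05,"dy":0,"dz":0,"twist":4},{"dx":-0.05,"dy":0,"dz":0,"twist":8},{"dx":-0.05,"dy":0,"dz":0,"twist":8}]'| sed -n '2p;3p;4p'
python3 -m pendant '[{"dx":0,"dy":0,"dz":0,"twist":4},{"dx":0,"dy":0,"dz":0,"twist":8},{"dx":0,"dy":0,"dz":0,"twist":8}]'| sed -n '2p;4p'

```

```text
eef_pos: [0.5322, -0.137, 0.1642]
tcp_rot: [0.966, 0.258, -0.001, -0.0]
contact_force: [-0.1, -0.8, 3.1]
eef_pos: [0.532, -0.1368, 0.164]
contact_force: [-1.1, -2.1, 2.8]
```

```bash

python3 -m pendant '[{"dx":0,"dy":0,"dz":0,"twist":4},{"dx":0,"dy":0,"dz":0,"twist":8},{"dx":0,"dy":0,"dz":0,"twist":8}]'| sed -n '2p;4p'
python3 -m pendant '[{"dx":0,"dy":0,"dz":0.1,"twist":0},{"dx":0,"dy":0,"dz":0.1,"twist":0}]'| sed -n '2p;4p'
python3 -c "
from plant import ctrl;s=ctrl.get_state();print(s['wrist_torque'],s['opening'])"
```

```text
eef_pos: [0.5318, -0.1367, 0.1638]
contact_force: [-2.7, -0.1, 2.3]
eef_pos: [0.5321, -0.1367, 0.1632]
contact_force: [-2.5, -0.3, 3.4]
[-0.02200002  0.67967352  0.03207243] 0.2575179842311447
```

```bash

python3 -m pendant '[{"dx":-0.1,"dy":-0.02,"dz":0,"twist":0},{"dx":-0.1,"dy":-0.02,"dz":0,"twist":0}]'| sed -n '2p;4p'
python3 -m pendant '[{"dx":0,"dy":0,"dz":0,"twist":4},{"dx":0,"dy":0,"dz":0,"twist":8},{"dx":0,"dy":0,"dz":0,"twist":8}]'| sed -n '2p;4p'
python3 -m pendant '[{"dx":0,"dy":0,"dz":0,"twist":4},{"dx":0,"dy":0,"dz":0,"twist":8},{"dx":0,"dy":0,"dz":0,"twist":8}]'| sed -n '2p;4p'
```

```text
eef_pos: [0.5316, -0.1368, 0.1634]
contact_force: [-1.9, 0.4, 2.9]
eef_pos: [0.5308, -0.1359, 0.1618]
contact_force: [-0.7, 2.4, -0.9]
eef_pos: [0.5306, -0.1354, 0.1619]
contact_force: [-1.8, 5.0, -3.2]
```

```bash

python3 -m pendant '[{"dx":-0.03,"dy":-0.1,"dz":0,"twist":0},{"dx":-0.03,"dy":-0.1,"dz":0,"twist":0}]'| sed -n '2p;4p'
python3 -m pendant '[{"dx":0,"dy":0,"dz":0.1,"twist":0},{"dx":0,"dy":0,"dz":0.2,"twist":0},{"dx":0,"dy":0,"dz":0.2,"twist":0}]'| sed -n '2p;4p'
python3 -c "
from plant import ctrl;s=ctrl.get_state();print(s['wrist_torque'],s['opening'])"
```

```text
eef_pos: [0.5305, -0.1353, 0.1621]
contact_force: [-1.8, 3.6, -5.7]
eef_pos: [0.531, -0.1354, 0.1616]
contact_force: [-3.2, 4.5, -1.1]
[1.03222029 0.7478283  0.00359942] 0.25736848606738666
```

```bash

python3 -m pendant '[{"dx":-0.1,"dy":-0.15,"dz":0,"twist":0},{"dx":-0.1,"dy":-0.15,"dz":0,"twist":0},{"dx":-0.1,"dy":-0.15,"dz":0,"twist":0}]'| sed -n '2,4p'
python3 -c "
from h import *
rel((.531,-.1354,.16),0)"
```

```text
eef_pos: [0.5306, -0.1349, 0.1617]
tcp_rot: [1.0, -0.019, 0.0, 0.001]
contact_force: [-3.0, 1.5, -1.2]
d(cm) [0.05 0.05 0.17] twist -2.2 head -2.2 F [-2.95  1.45 -1.18] z axis [ 8.0e-04 -1.2e-03 -1.0e+00]
```

```bash

python3 -m pendant '[{"dx":-0.15,"dy":-0.05,"dz":0,"twist":0},{"dx":-0.15,"dy":-0.05,"dz":0,"twist":0},{"dx":-0.15,"dy":-0.05,"dz":0,"twist":0}]'| sed -n '2p;4p'
python3 -m pendant '[{"dx":0,"dy":0,"dz":0.1,"twist":0},{"dx":0,"dy":0,"dz":0.2,"twist":0},{"dx":0,"dy":0,"dz":0.2,"twist":0}]'| sed -n '2p;4p'
python3 -c "
from plant import ctrl;s=ctrl.get_state();print(s['wrist_torque'],s['opening'])"
```

```text
eef_pos: [0.5295, -0.1345, 0.1619]
contact_force: [-0.5, -1.0, -0.9]
eef_pos: [0.5294, -0.1344, 0.16]
contact_force: [-0.2, -2.1, 1.1]
[-0.57675819  0.063538   -0.02641799] 0.25727333439322414
```

```bash

python3 -m pendant '[{"dx":0,"dy":0.05,"dz":0.1,"twist":0},{"dx":0,"dy":0.05,"dz":0.1,"twist":0},{"dx":0,"dy":0.05,"dz":0.1,"twist":0}]'| sed -n '2p;4p'
python3 -m pendant '[{"dx":0,"dy":0,"dz":0.1,"twist":0},{"dx":0,"dy":0,"dz":0.1,"twist":0},{"dx":0,"dy":0,"dz":0.1,"twist":0}]'| sed -n '2p;4p'
```

```text
eef_pos: [0.5292, -0.1344, 0.1588]
contact_force: [0.7, -1.7, 1.2]
eef_pos: [0.529, -0.1344, 0.1575]
contact_force: [0.4, -2.1, 2.1]
```

```bash

python3 -m pendant '[{"dx":0,"dy":0.07,"dz":0,"twist":0},{"dx":0,"dy":0.07,"dz":0,"twist":0},{"dx":0,"dy":0.07,"dz":0,"twist":0}]'| sed -n '2p;4p'
python3 -m pendant '[{"dx":0,"dy":0,"dz":0.1,"twist":0},{"dx":0,"dy":0,"dz":0.1,"twist":0},{"dx":0,"dy":0,"dz":0.1,"twist":0}]'| sed -n '2p;4p'
python3 -m pendant '[{"dx":0,"dy":0,"dz":0,"twist":6},{"dx":0,"dy":0,"dz":0,"twist":6},{"dx":0,"dy":0,"dz":0,"twist":6}]'| sed -n '2p;4p'
python3 -c "
from plant import ctrl;s=ctrl.get_state();print(s['wrist_torque'],s['opening'])"
```

```text
eef_pos: [0.5289, -0.1346, 0.1573]
contact_force: [0.6, 0.5, 3.2]
eef_pos: [0.5288, -0.1347, 0.1563]
contact_force: [2.1, 1.3, 3.0]
eef_pos: [0.5288, -0.1345, 0.1562]
contact_force: [1.3, 2.9, 3.0]
[ 0.74977555 -0.39272682  0.20351757] 0.2584199047078908
```

```bash

python3 -m pendant '[{"dx":0.03,"dy":-0.07,"dz":0,"twist":-5},{"dx":0.03,"dy":-0.07,"dz":0,"twist":-5},{"dx":0.03,"dy":-0.07,"dz":0,"twist":-5}]'| sed -n '2p;4p'
python3 -c "
from plant import ctrl;s=ctrl.get_state();print(s['wrist_torque'],s['opening'])"
python3 -m pendant '[{"dx":0,"dy":0,"dz":0.1,"twist":0},{"dx":0,"dy":0,"dz":0.1,"twist":0},{"dx":0,"dy":0,"dz":0.1,"twist":0}]'| sed -n '2p;4p'
python3 -c "
from plant import ctrl;s=ctrl.get_state();print(s['wrist_torque'],s['opening'])"
```

```text
eef_pos: [0.5288, -0.1345, 0.1557]
contact_force: [2.3, 0.2, -0.8]
[ 0.04496757 -0.35075965  0.02942337] 0.26233885240184907
eef_pos: [0.5291, -0.1345, 0.1553]
contact_force: [0.4, -0.2, -0.1]
[-0.03542141 -0.27752176  0.0088082 ] 0.2581634485059962
```

```bash

python3 -m pendant '[{"dx":0.04,"dy":0,"dz":0.1,"twist":0},{"dx":0.04,"dy":0,"dz":0.2,"twist":0},{"dx":0.04,"dy":0,"dz":0.2,"twist":0}]'| sed -n '2p;4p'
python3 -m pendant '[{"dx":0,"dy":0,"dz":0.1,"twist":0},{"dx":0,"dy":0,"dz":0.1,"twist":0},{"dx":0,"dy":0,"dz":0.1,"twist":0}]'| sed -n '2p;4p'
python3 -c "
from plant import ctrl;s=ctrl.get_state();print(s['wrist_torque'],s['opening'])"
```

```text
eef_pos: [0.5296, -0.1345, 0.1536]
contact_force: [1.3, -0.4, 1.9]
eef_pos: [0.5297, -0.1345, 0.1526]
contact_force: [0.2, -1.1, 3.1]
[-0.12378437 -0.09382518 -0.00556093] 0.25986889302983246
```

```bash
python3 - <<'E'
from h import *
s=ctrl.get_state()
v,u=np.mgrid[:480,:640]
for n in('side','top'):
    c=shot(n,n+'4');P=cloud(c);im=c['img'].astype(int);z=P[...,2]
    m=(z>.15)&(z<.24)&(im[...,0]>im[...,2]*1.5)&(np.hypot(P[...,0]-s['eef_pos'][0],P[...,1]-s['eef_pos'][1])<.1)&(np.hypot(P[...,0]-s['eef_pos'][0],P[...,1]-s['eef_pos'][1])>.05)
    T=P[m]; print(n,m.sum())
    if len(T)<10: continue
    top=np.percentile(T[:,2],92); t=T[T[:,2]>top-.006].astype(np.float32)
    ctr,r=cv2.minEnclosingCircle(t[:,:2].copy());d=np.array(ctr)-s['eef_pos'][:2]
    print('top',top,ctr,r,'dist',np.hypot(*d),'head',np.degrees(np.arctan2(d[1],d[0])))
    if n=='side':cv2.imwrite('pics/s4c.png',cv2.resize(c['img'][110:270,270:430,::-1],None,fx=3.5,fy=3.5,interpolation=cv2.INTER_CUBIC))
E
```

```text
side 144
top 0.19623145834808403 (0.5666676759719849, -0.11035342514514923) 0.054070185869932175 dist 0.04412173741737578 head 33.157555841896546
top 77
top 0.19792788601757147 (0.6065163612365723, -0.13679088652133942) 0.009803195483982563 dist 0.07682066733147355 head -1.7196960408169246
```

View pics/s4c.png

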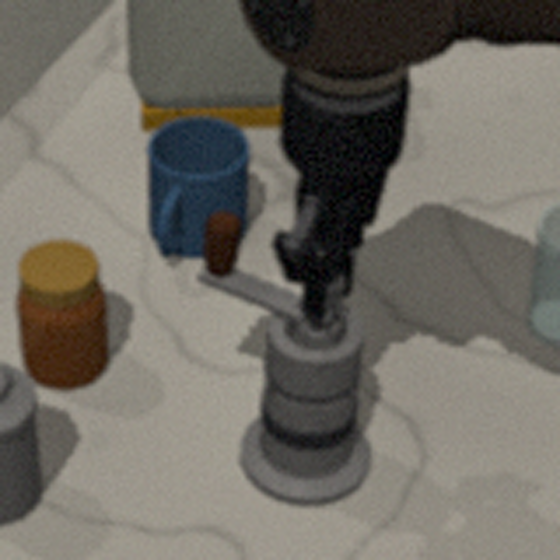

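The side view shows the hub nearly down in the neck with the arm about level, and the knob at (222,240). The height of about rim+39 mm isn't conclusive, so I'll wiggle gently at light load.

```bash

python3 -m pendant '[{"dx":0,"dy":0.05,"dz":0,"twist":-3},{"dx":0,"dy":0.05,"dz":0,"twist":-3}]'| sed -n '2p;4p'
python3 -c "
from plant import ctrl;s=ctrl.get_state();print(s['wrist_torque'],s['opening'])"
python3 -m pendant '[{"dx":0,"dy":0,"dz":0,"twist":3},{"dx":0,"dy":0,"dz":0,"twist":6},{"dx":0,"dy":0,"dz":0,"twist":6}]'| sed -n '2p;4p'
python3 -c "
from plant import ctrl;s=ctrl.get_state();print(s['wrist_torque'],s['opening'])"
python3 -m pendant '[{"dx":0,"dy":0,"dz":0.1,"twist":0},{"dx":0,"dy":0,"dz":0.1,"twist":0}]'| sed -n '2p;4p'
```

```text
eef_pos: [0.5296, -0.1346, 0.1524]
contact_force: [0.3, 0.7, 3.4]
[ 0.08807926 -0.0113137  -0.04646728] 0.26229942862375866
eef_pos: [0.5297, -0.1345, 0.1524]
contact_force: [1.3, 1.6, 2.9]
[ 0.29458601 -0.06093804  0.04830413] 0.2616956942349819
eef_pos: [0.5297, -0.1345, 0.1515]
contact_force: [0.9, 2.6, 5.0]
```

```bash

python3 -m pendant '[{"dx":0,"dy":-0.07,"dz":-0.2,"twist":0},{"dx":0,"dy":-0.07,"dz":-0.3,"twist":0},{"dx":0,"dy":-0.07,"dz":-0.3,"twist":5},{"dx":0,"dy":-0.07,"dz":-0.3,"twist":10},{"dx":0,"dy":-0.07,"dz":-0.3,"twist":15},{"dx":0,"dy":-0.07,"dz":-0.3,"twist":15}]'| sed -n '2,4p'
python3 -c "
from plant import ctrl;s=ctrl.get_state();print(s['wrist_torque'],s['opening'])"
```

```text
eef_pos: [0.5296, -0.1335, 0.1538]
tcp_rot: [0.983, -0.184, -0.0, -0.001]
contact_force: [2.3, 3.9, 1.6]
[ 0.66964634 -0.37902223  0.08315501] 0.2578956031234299
```

```bash

python3 -m pendant '[{"dx":0.03,"dy":-0.15,"dz":0,"twist":0},{"dx":0.03,"dy":-0.15,"dz":0,"twist":0}]'| sed -n '2p;4p'
python3 -c "
from plant import ctrl;s=ctrl.get_state();print(s['wrist_torque'],s['opening'])"
python3 -m pendant '[{"dx":0,"dy":0,"dz":0,"twist":5},{"dx":0,"dy":0,"dz":0,"twist":10},{"dx":0,"dy":0,"dz":0,"twist":10}]'| sed -n '2,4p'
python3 -c "
from plant import ctrl;s=ctrl.get_state();print(s['wrist_torque'],s['opening'])"
```

```text
eef_pos: [0.53, -0.1332, 0.154]
contact_force: [0.5, 0.7, 0.4]
[0.00507118 0.06767071 0.07295945] 0.2603367627839502
eef_pos: [0.5302, -0.1327, 0.1541]
tcp_rot: [0.963, -0.268, -0.0, -0.0]
contact_force: [0.5, 2.1, 1.6]
[ 0.48450001 -0.05098219  0.17038549] 0.26030338954566945
```

```bash

python3 -m pendant '[{"dx":0,"dy":-0.07,"dz":-0.2,"twist":-3},{"dx":0,"dy":-0.07,"dz":-0.2,"twist":-3}]'| sed -n '2p;4p'
python3 -m pendant '[{"dx":0,"dy":0,"dz":0,"twist":0},{"dx":0,"dy":0,"dz":0,"twist":0},{"dx":0,"dy":0,"dz":-2,"twist":0},{"dx":0,"dy":0,"dz":-6,"twist":0},{"dx":-8,"dy":0,"dz":-10,"twist":0},{"dx":-14,"dy":0,"dz":-12,"twist":0},{"dx":-16,"dy":0,"dz":-12,"twist":0},{"dx":-16,"dy":0,"dz":-12,"twist":0}]' 60 | sed -n '1,4p'
python3 - <<'E'
from h import *
s=ctrl.get_state()
C=np.array([.530,-.133])
for n in('side','top'):
    c=shot(n,n+'5');P=cloud(c);im=c['img'].astype(int);z=P[...,2];r=np.hypot(P[...,0]-C[0],P[...,1]-C[1])
    for k,m in(('knob',(z>.15)&(z<.24)&(im[...,0]>im[...,2]*1.5)&(r<.1)&(r>.05)),('hub',(z>.15)&(z<.2)&(r<.025))):
        T=P[m]; print(n,k,m.sum())
        if len(T)<10: continue
        top=np.percentile(T[:,2],90); t=T[T[:,2]>top-.006].astype(np.float32)
        ctr,rr=cv2.minEnclosingCircle(t[:,:2].copy());print('  top',top,np.round(ctr,4),round(rr,4),t.mean(0))
a=[cv2.resize(cv2.imread(f'pics/{n}5.png')[y:y+130,x:x+130],None,fx=3,fy=3,interpolation=cv2.INTER_CUBIC) for n,y,x in(('side',140,290),('top',190,310))]
cv2.imwrite('pics/c5.png',np.hstack(a))
E
```

```text
eef_pos: [0.5301, -0.1325, 0.1556]
contact_force: [-0.1, 0.4, -2.7]
time: 22.65
eef_pos: [0.3888, -0.0558, 0.2779]
tcp_rot: [0.97, -0.243, 0.002, 0.0]
contact_force: [0.0, -0.0, 0.4]
side knob 131
  top 0.18920768620798822 [ 0.6044 -0.1653] 0.0117 [ 0.60288477 -0.16441312  0.18756093]
side hub 134
  top 0.17617905267890194 [ 0.534  -0.1328] 0.0123 [ 0.53423977 -0.13121565  0.17488267]
top knob 82
  top 0.19179198034206085 [ 0.6046 -0.1678] 0.0102 [ 0.60525185 -0.16838978  0.18946257]
top hub 117
  top 0.17852972050720436 [ 0.5352 -0.1356] 0.0116 [ 0.535151   -0.13528004  0.17606129]
```

View pics/c5.png

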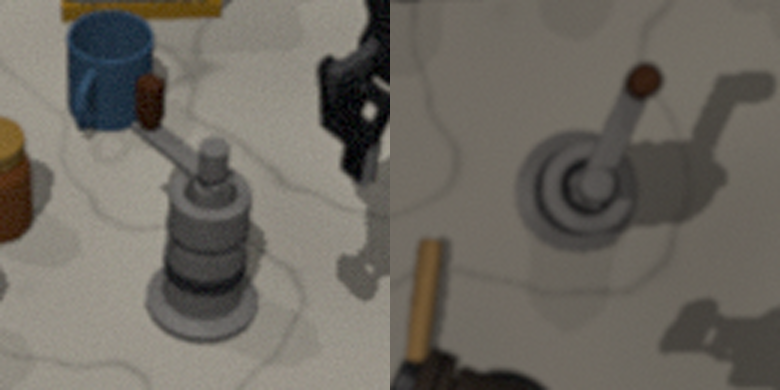

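The crank sits home and level: the hub top measures about 0.178 m, so the hub centre is about 34 mm above the rim. The knob is at right-panel pixel (643,82), at a heading of about -25°. Next I'll grip the knob.

```bash

python3 -c "
from h import *
rel((.6053,-.167,.23),-25)
import numpy as np
for a in range(0,361,15):
    p=np.radians(a); print(a,(7.8*(np.cos(p)-1)).round(2),(7.8*np.sin(p)).round(2),end=' | ')"
```

```text
d(cm) [24.17 -0.46  4.73] twist -3.2 head -28.2 F [ 0.9  -0.27  0.59] z axis [ 0.0019 -0.001  -1.    ]
0 0.0 0.0 | 15 -0.27 2.02 | 30 -1.05 3.9 | 45 -2.28 5.52 | 60 -3.9 6.75 | 75 -5.78 7.53 | 90 -7.8 7.8 | 105 -9.82 7.53 | 120 -11.7 6.75 | 135 -13.32 5.52 | 150 -14.55 3.9 | 165 -15.33 2.02 | 180 -15.6 0.0 | 195 -15.33 -2.02 | 210 -14.55 -3.9 | 225 -13.32 -5.52 | 240 -11.7 -6.75 | 255 -9.82 -7.53 | 270 -7.8 -7.8 | 285 -5.78 -7.53 | 300 -3.9 -6.75 | 315 -2.28 -5.52 | 330 -1.05 -3.9 | 345 -0.27 -2.02 | 360 0.0 -0.0 |
```

```bash

python3 -m pendant '[{"dx":6,"dy":0,"dz":1,"twist":-3.2},{"dx":12,"dy":-0.3,"dz":3,"twist":-3.2},{"dx":18,"dy":-0.46,"dz":4.7,"twist":-3.2},{"dx":23,"dy":-0.46,"dz":4.7,"twist":-3.2},{"dx":24.2,"dy":-0.46,"dz":4.7,"twist":-3.2},{"dx":24.2,"dy":-0.46,"dz":4.7,"twist":-3.2},{"dx":24.2,"dy":-0.46,"dz":4.7,"twist":-3.2}]' 60 | sed -n '1,4p'
python3 -c "
from h import *
rel((.6053,-.167,.156),-25)"
```

```text
time: 23.62
eef_pos: [0.6046, -0.1665, 0.2291]
tcp_rot: [0.976, -0.216, -0.0, -0.0]
contact_force: [0.2, -0.5, -0.2]
d(cm) [0.09 0.01 7.31] twist 0.0 head -25.0 F [ 0.19 -0.54 -0.17] z axis [-8.e-04  4.e-04 -1.e+00]
```

```bash

python3 -m pendant '[{"dx":0,"dy":0,"dz":2.5,"twist":0},{"dx":0,"dy":0,"dz":5,"twist":0},{"dx":0,"dy":0,"dz":7.2,"twist":0},{"dx":0,"dy":0,"dz":7.2,"twist":0},{"dx":0,"dy":0,"dz":7.2,"twist":0},{"dx":0,"dy":0,"dz":7.2,"twist":0}]' 60 | sed -n '1,4p'
python3 -m pendant '[{"dx":0,"dy":0,"dz":0,"twist":0},{"dx":0,"dy":0,"dz":0,"twist":0},{"dx":0,"dy":0,"dz":0,"twist":0},{"dx":0,"dy":0,"dz":0,"twist":0},{"dx":0,"dy":0,"dz":0,"twist":0}]' 0 20
```

```text
time: 24.38
eef_pos: [0.606, -0.1672, 0.1593]
tcp_rot: [0.976, -0.216, 0.001, 0.0]
contact_force: [0.3, -0.3, 0.6]
time: 25.0
eef_pos: [0.6056, -0.1672, 0.1576]
tcp_rot: [0.976, -0.217, 0.0, 0.0]
contact_force: [0.7, 0.0, 0.5]
opening: 0.286
finger_force: 20.4
```

```bash

python3 -m pendant '[{"dx":-0.03,"dy":0.68,"dz":0,"twist":0},{"dx":-0.12,"dy":1.35,"dz":0,"twist":0},{"dx":-0.27,"dy":2.02,"dz":0,"twist":0},{"dx":-0.47,"dy":2.67,"dz":0,"twist":0},{"dx":-1.05,"dy":3.9,"dz":0,"twist":0},{"dx":-1.05,"dy":3.9,"dz":0,"twist":0}]'
python3 -c "
from h import *
s=ctrl.get_state();d=s['eef_pos'][:2]-[.535,-.1345];print(np.hypot(*d),np.degrees(np.arctan2(d[1],d[0])),s['wrist_torque'])"
```

```text
time: 25.75
eef_pos: [0.5784, -0.1989, 0.1574]
tcp_rot: [0.976, -0.217, -0.0, 0.0]
contact_force: [1.6, -0.4, 1.9]
opening: 0.281
finger_force: 20.4
0.07761340582813167 -56.008450720771485 [ 0.02235002 -0.31825292  0.0054724 ]
```

```bash

python3 -m pendant '[{"dx":-0.77,"dy":1.11,"dz":0,"twist":0},{"dx":-1.74,"dy":2.08,"dz":0,"twist":0},{"dx":-2.85,"dy":2.85,"dz":0,"twist":0},{"dx":-4.08,"dy":3.43,"dz":0,"twist":0},{"dx":-5.4,"dy":3.78,"dz":0,"twist":0},{"dx":-6.75,"dy":3.9,"dz":0,"twist":0},{"dx":-8.1,"dy":3.78,"dz":0,"twist":0},{"dx":-9.42,"dy":3.43,"dz":0,"twist":0},{"dx":-10.65,"dy":2.85,"dz":0,"twist":0},{"dx":-10.65,"dy":2.85,"dz":0,"twist":0}]'
python3 -c "
from h import *
s=ctrl.get_state();d=s['eef_pos'][:2]-[.535,-.1345];print(np.hypot(*d),np.degrees(np.arctan2(d[1],d[0])),s['wrist_torque'])
f=lambda a:7.8*np.array([np.cos(np.radians(a)),np.sin(np.radians(a))])
for b in(120,210,300):print([(f(a)-f(b)).round(2).tolist() for a in range(b+10,b+91,10)])"
```

```text
time: 27.0
eef_pos: [0.4693, -0.1779, 0.1571]
tcp_rot: [0.976, -0.216, -0.001, 0.0]
contact_force: [-3.6, -4.0, 5.1]
opening: 0.288
finger_force: 20.8
0.07874038565758669 -146.53159408244642 [-0.49097468  0.36141686  0.01093289]
[[-1.11, -0.78], [-2.08, -1.74], [-2.85, -2.85], [-3.43, -4.09], [-3.78, -5.4], [-3.9, -6.75], [-3.78, -8.11], [-3.43, -9.42], [-2.85, -10.65]]
[[0.78, -1.11], [1.74, -2.08], [2.85, -2.85], [4.09, -3.43], [5.4, -3.78], [6.75, -3.9], [8.11, -3.78], [9.42, -3.43], [10.65, -2.85]]
[[1.11, 0.78], [2.08, 1.74], [2.85, 2.85], [3.43, 4.09], [3.78, 5.4], [3.9, 6.75], [3.78, 8.11], [3.43, 9.42], [2.85, 10.65]]
```

```bash

python3 -m pendant '[{"dx":-1.16,"dy":-0.73,"dz":0,"twist":0},{"dx":-2.13,"dy":-1.69,"dz":0,"twist":0},{"dx":-2.9,"dy":-2.8,"dz":0,"twist":0},{"dx":-3.48,"dy":-4.04,"dz":0,"twist":0},{"dx":-3.83,"dy":-5.35,"dz":0,"twist":0},{"dx":-3.95,"dy":-6.7,"dz":0,"twist":0},{"dx":-3.83,"dy":-8.06,"dz":0,"twist":0},{"dx":-3.48,"dy":-9.37,"dz":0,"twist":0},{"dx":-2.9,"dy":-10.6,"dz":0,"twist":0},{"dx":-2.9,"dy":-10.6,"dz":0,"twist":0}]'
python3 -c "
from h import *
s=ctrl.get_state();d=s['eef_pos'][:2]-[.535,-.1345];print(np.hypot(*d),np.degrees(np.arctan2(d[1],d[0])),s['wrist_torque'])"
```

```text
time: 28.25
eef_pos: [0.4899, -0.0689, 0.1572]
tcp_rot: [0.976, -0.216, -0.0, -0.001]
contact_force: [-3.1, 3.9, 4.4]
opening: 0.281
finger_force: 20.8
0.07959597533330574 124.54055056948897 [ 0.46335449  0.48806561 -0.01939695]
```

```bash

python3 -m pendant '[{"dx":0.74,"dy":-1.16,"dz":0,"twist":0},{"dx":1.7,"dy":-2.13,"dz":0,"twist":0},{"dx":2.82,"dy":-2.9,"dz":0,"twist":0},{"dx":4.06,"dy":-3.48,"dz":0,"twist":0},{"dx":5.4,"dy":-3.82,"dz":0,"twist":0},{"dx":6.75,"dy":-3.92,"dz":0,"twist":0},{"dx":8.11,"dy":-3.8,"dz":0,"twist":0},{"dx":9.42,"dy":-3.43,"dz":0,"twist":0},{"dx":10.65,"dy":-2.85,"dz":0,"twist":0},{"dx":10.65,"dy":-2.85,"dz":0,"twist":0}]'
python3 -c "
from h import *
s=ctrl.get_state();d=s['eef_pos'][:2]-[.535,-.1345];print(np.hypot(*d),np.degrees(np.arctan2(d[1],d[0])),s['wrist_torque'])"
```

```text
time: 29.5
eef_pos: [0.5989, -0.0909, 0.1576]
tcp_rot: [0.976, -0.217, 0.001, 0.0]
contact_force: [1.5, 2.7, 3.8]
opening: 0.285
finger_force: 20.6
0.07734786808150035 34.32757389711538 [ 0.28167802 -0.30576187  0.05370848]
```

```bash

python3 -m pendant '[{"dx":1.11,"dy":0.78,"dz":0,"twist":0},{"dx":2.08,"dy":1.74,"dz":0,"twist":0},{"dx":2.85,"dy":2.85,"dz":0,"twist":0},{"dx":3.43,"dy":4.09,"dz":0,"twist":0},{"dx":3.78,"dy":5.4,"dz":0,"twist":0},{"dx":3.9,"dy":6.75,"dz":0,"twist":0},{"dx":3.87,"dy":7.43,"dz":0,"twist":0},{"dx":3.87,"dy":7.43,"dz":0,"twist":0}]'
python3 -m pendant '[{"dx":0,"dy":-0.1,"dz":0,"twist":0},{"dx":0,"dy":-0.1,"dz":0,"twist":0}]' | sed -n '2p;4p'
python3 -m pendant '[{"dx":0,"dy":-0.1,"dz":0,"twist":0},{"dx":0,"dy":-0.1,"dz":0,"twist":0},{"dx":0,"dy":-0.1,"dz":0,"twist":0},{"dx":0,"dy":-0.1,"dz":-1.5,"twist":0},{"dx":0,"dy":-0.1,"dz":-4,"twist":0},{"dx":0,"dy":-0.1,"dz":-8,"twist":0},{"dx":-6,"dy":-0.1,"dz":-12,"twist":0},{"dx":-12,"dy":-0.1,"dz":-12,"twist":0},{"dx":-18,"dy":-0.1,"dz":-12,"twist":0},{"dx":-23,"dy":-0.1,"dz":-12,"twist":0}]' 55 | sed -n '1,4p'
python3 - <<'E'
from h import *
C=np.array([.535,-.1345])
for n in('side','top'):
    c=shot(n,n+'6');P=cloud(c);im=c['img'].astype(int);z=P[...,2];r=np.hypot(P[...,0]-C[0],P[...,1]-C[1])
    for k,m in(('knob',(z>.15)&(z<.24)&(im[...,0]>im[...,2]*1.5)&(r<.1)&(r>.05)),('hub',(z>.15)&(z<.2)&(r<.025))):
        T=P[m]
        if len(T)<10: print(n,k,len(T));continue
        top=np.percentile(T[:,2],90); t=T[T[:,2]>top-.006].astype(np.float32)
        ctr,rr=cv2.minEnclosingCircle(t[:,:2].copy());print(n,k,len(T),'  top',top,np.round(ctr,4),round(rr,4))
a=[cv2.resize(cv2.imread(f'pics/{n}6.png')[y:y+130,x:x+130],None,fx=3,fy=3,interpolation=cv2.INTER_CUBIC) for n,y,x in(('side',140,290),('top',190,310))]
cv2.imwrite('pics/c6.png',np.hstack(a))
E
```

```text
time: 30.5
eef_pos: [0.601, -0.174, 0.1573]
tcp_rot: [0.976, -0.217, -0.0, 0.0]
contact_force: [2.0, 1.4, 2.4]
opening: 0.287
finger_force: 20.5
eef_pos: [0.6018, -0.1726, 0.1574]
contact_force: [0.6, -0.7, 2.6]
time: 32.0
eef_pos: [0.3922, -0.0734, 0.2786]
tcp_rot: [0.976, -0.216, 0.001, 0.0]
contact_force: [-0.5, 0.3, 0.7]
side knob 129   top 0.1905784523297106 [ 0.6012 -0.1695] 0.0115
side hub 138   top 0.17595397149566766 [ 0.5336 -0.1311] 0.0128
top knob 82   top 0.19337816102566807 [ 0.6018 -0.1716] 0.0104
top hub 114   top 0.17828722626725071 [ 0.5342 -0.1348] 0.0117
```

View pics/c6.png

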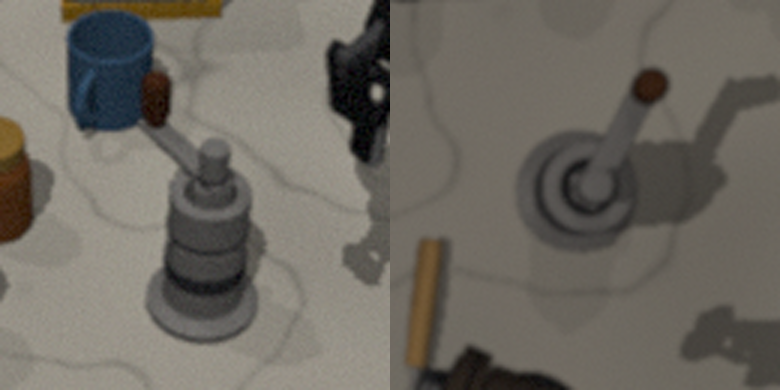

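The crank is home and level after one turn: the hub top is unchanged at 0.178 m and the knob is at (650,85). The gripper is clear of everything.

```bash
python3 -m pendant '[{"dx":0,"dy":0,"dz":0,"twist":0},{"dx":0,"dy":0,"dz":0,"twist":0}]' | head -1; python3 -c "
from plant import ctrl
print(ctrl.sign_off())"
```

```text
time: 32.35
the job is handed in; nothing more can be done
None
```

The crank is fully home on the mill's spindle, was turned about one full turn clockwise and left on the mill, and the job was handed in at 32 s with the gripper clear; the force-sensor readings stayed low throughout.

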